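Press a medallion onto its plaque and hold it

ROBOT

A 6-joint arm with a two-finger parallel gripper is mounted at the origin on the work surface. World frame = base frame: x ahead of the robot, y to its left, z up, the work surface at z = 0. Lengths are in m, angles in rad, forces in N, time in s.
With the tool pointing down it reaches from about 0.3 to 0.775 m from the base axis. Payload 14.6 kg.
Tool frame: the origin (TCP) lies on the mounting face of the last link; the fingertips stand 199 mm ahead of it and the grasp point (between the pads) lies 180 mm ahead of it; z points along the fingers, y is the line along which they close (so a half turn about z gives the same grasp; the last joint's range is limited). The gripper opens to 94 mm and grips with 3 to 60 N. Pads are 16 mm wide; open, the fingers measure 119 mm over their backs; the gripper's body (75 mm by 177 mm) begins 78 mm behind the grasp point.
Start: joints at [-1.179, 0.3, 1.521, -0, 1.321, -0.067], TCP at [0.244, -0.493, 0.405] pointing down, gripper open.
Joint ranges: [-3.03, 3.03], [-0.79, 2.21], [0.23, 2.52], [-1.04, 4.18], [0, 3.07], [-2.55, 2.55]. Speed limits (rad/s): [2.22, 2.22, 2.57, 3.14, 3.14, 3.14].

INTERFACE

Orientations are given as [roll, pitch, yaw] about the fixed x, y, z axes, in that order (R = Rz(yaw) Ry(pitch) Rx(roll)).
In Python, from station import telemetry, cams, workorder, finder gives the robot as it stands.
- The arm moves only by the tool jog_arm, never from a script. Its argument "rows" is a list of rows, each an object with "gripper": the finger opening in m, from 0 to 0.094; "slide": the shift along the tool's x, y, z in m, a list of three; "spin": the turn about the tool's z in rad. In form: [{"gripper": gripper, "slide": [tx, ty, tz], "spin": spin}, ...]. A call has 1 to 8 rows; each row is the pose to reach, as a shift and turn from the pose commanded when the call began, along the tool's axes at that moment; what a row does not reach only later rows make up. A row lasts 1/10 s, in which the tool goes at most 50 mm and 8.59 degrees, less where a joint would pass 70% of its speed; a pose out of reach is approached as far as the arm can. A call with a gripper value outside its range is refused whole. The fingers move at their own pace and stop on an object; "squeeze" is the grip in N (left out, the last holds). Time passes only in rows, so rows that repeat a pose let the fingers close. It gives the time, the measured TCP pose, the force, the opening and the grip force at its end, in the units of the state.
- telemetry.get_obs(): the state, without advancing time (a new reading comes with each control period).
- cams.camera(name): name is "scene" or "top" or "wrist"; returns (picture, depth): 480x640x3 uint8, red, green, blue; 480x640 float32, m along the optical axis (not along the pixel's ray), 0 where there is no reading.
- cams.camera_info(name): a dict with "camera_matrix" (3x3 intrinsics, pixels), "R" (3x3) and "t" (3): a world point X has camera coordinates R X + t; the wrist camera has in their place "tool_from_camera" (4x4, takes a point from camera to tool coordinates, whose origin is the TCP and whose axes are the flange's). Camera axes: x right, y down, z forward; pixel columns grow to the right and rows downward; lengths in m; the calibration is good to about 2 mm. A picture is of the moment at which its call begins: read the wrist's pose just before it. camera_info takes no time and is no camera call.
- workorder.hand_in(): hands the job in; it is judged then, once.
Trained networks look in the newest picture that a camera, given by its name, has taken for a name from the list of things; names that differ only in an ending like _2 or _b are one class to them, and where a whole thing is asked for, a point or a joint stands for the part that bears it (a point fixed in the world has none). Each returns a list of dicts, best first, with "confidence" (0 to 1); they miss things now and then, are a little off and sometimes report something else, mostly with a low value. They report only what shows in the picture. A call takes as long as a camera call. They do not tell look-alikes from the thing itself.
- finder.find_in(target, camera): "point" ([x, y, z] in m, in world coordinates, good to about 4 mm: the middle of the surface that is visible of it).
- finder.masks_of(target, camera): "region" (480x640 bool, what is visible of it).
The state is a dict: "time_s": time; "qpos": joint angles; "joint_vel": joint speeds; "tau": joint torques, N m; "ee_pos": TCP position; "eef_rot": TCP orientation; "force": force on the tool from outside, world axes, zero at the start; "moment": the same for the moment, N m; "grip_width": finger opening in m; "grip_force": force on a finger pad.
Only numpy, scipy, OpenCV 4.12 (cv2) and the standard library are available. Lean on these libraries where they do the work, as an engineer would, in place of code of your own. Each camera call takes 0.05 s, during which the arm holds its last target. There are 200 camera calls.

TASK

Slide the carrier with the plaque flat along its channel, under the head of the blue gluing press, fully home against the stop while the ram is still up. Then push the black knob down until the green band on its stem meets the collar (about 24 mm down), never on into the red, and finish while still holding it there. Leave the bust, jar, comb and knife where they are.

Things in the scene. Friction and masses are not known exactly. Their poses are not given: they have to be found in the camera images.
- press: Fixed blue gluing press. Origin: underside of its base, on the ram's vertical axis; its +y runs along the channel from the ram to the open end where the carrier starts. Base 130 x 420 x 20 mm (x, y, z), y -125 to +295; on it two aluminium fences along y, inner faces x = +-48, tops 36 mm above the bench. Overhanging head: 56 wide, y -95 to +35, underside 115 and top 150 mm above the bench.
- stop (a point): Stop for the carrier: the +y face of the press's blue column (56 mm wide, 50 deep), on the channel's midline 25 mm above the bench, 45 mm behind the ram's axis.
- collar (a point): Centre of the top rim of the aluminium collar (radius 17 mm) on the head, through which the stem slides; 158 mm above the bench.
- ram (a joint): How far knob and stem are pushed down, m: 0 up (released), hard stop 0.042. The stem is steel, then green, then red upwards; the green band is at the collar from 0.018 to 0.031. Spring return: 2.5 N starts it, 4.5 N brings the pad to the medallion (0.014), then 2.5 N more at once and 0.55 N per mm: 13 N in all at 0.024.
- knob_top (a point): Centre of the flat top of the black mushroom knob on the ram, 48 mm across (flat part 40), 24 mm high, its top 230 mm above the bench when released; moves straight down with the ram.
- pad: Black rubber pressing pad, a disc of radius 22 mm under the head on the ram's axis; origin at the centre of its underside, 60 mm above the bench when the ram is up. It hangs on the stem by its own spring (2.4 N preload, 0.4 N per mm, yields up to 24 mm), so it bears on the medallion and the stem can go further down.
- carrier: Loose plywood carrier 92 x 210 x 10 mm (x, y, z), 0.25 to 0.5 kg, flat on the press's base between the fences (2 mm play each side), axes parallel to the press's. Origin: underside, centre of its square nest (lip 84 mm square, 6 mm high); plate y -45 to +165. Starts 70 to 120 mm out along the press's +y; home, its edge meets the stop and its origin is on the ram's axis, 20 mm above the bench.
- grip (a point): Top centre of the yellow upright grip block on the carrier: 22 mm (x) by 40 mm (y), standing 56 mm above the carrier's plate at y = +140 mm; top 86 mm above the bench. Pinch it from above across its x, or push it along -y.
- plaque: Loose dark wooden plaque 72 x 72 x 8 mm with a terracotta medallion (radius 29, 8 mm thick) on it, 16 mm in all, lying in the carrier's nest with 2 mm play. Origin: centre of its underside; medallion top 46 mm above the bench.
- bust: Bystander: loose pale plaster bust on a 60 mm square wooden foot, 124 mm tall; origin under its foot's centre.
- jar: Bystander: loose amber jar with white cap, radius 28, 65 mm tall; origin under its centre.
- comb: Bystander: flat green plastic comb 45 x 90 x 6 mm; origin under its middle.
- knife: Bystander: clay knife lying flat, wooden handle 160 x 16 x 10 mm with a short steel blade along its +y; origin under the handle's middle.
Not all that is in view belongs to the job. Of the things shaped like the carrier, the plywood one is meant. There is more than one size of the plaque; the job needs the larger.

How it is judged:
On the way:
1. the carrier is home against the stop with the plaque in its nest, the ram still up (y of carrier in the frame of press below 0.004 m and z of carrier in the frame of press below 0.026 m and horizontal distance between plaque and carrier below 0.006 m and value of joint ram below 0.004 m), for 0.2 s.
At the end, for the whole second after the job is handed in: Through the last second the fingers press the knob (over 3 N), ram 18 to 31 mm down; the pad bears on the medallion (over 2.5 N, within 6 mm of its centre); the carrier lies flat in its channel, within 4 mm of the stop, plaque within 6 mm of the nest centre (y of carrier in the frame of press below 0.004 m and z of carrier in the frame of press below 0.026 m and horizontal distance between plaque and carrier below 0.006 m and value of joint ram between 0.018 and 0.031 m and contact force between pad and plaque above 2.5 N and contact force between the fingers and ram above 3 N and horizontal distance between pad and plaque below 0.006 m); the arm keeps its last pose, push and grip.
It fails at once if the knob is pushed on into the red (ram over 33 mm) (value of joint ram above 0.033 m).
It fails at once if the carrier is lifted from its channel (over 12 mm) or tipped (over 0.15 rad) (z of carrier in the frame of press above 0.032 m or angle between carrier's own z axis and vertical above 0.15 rad).
It fails at once if a bystander is moved more than 20 mm or knocked over (distance of any of bust, jar, comb, knife from where it was at the start of the episode above 0.02 m or angle between any of bust, jar's own z axis and vertical above 0.5 rad).
It also fails if it takes over 48 s, if anything falls off the work surface, if the arm or the gripper's body presses on something with over 40 N, if the wrist force passes 120 N, or if a joint passes its speed limit or range.

## Working session

There is one attempt and no reset: what is moved stays moved. The work goes in short steps, Python scripts to look and compute and a tool call to move; the robot and the scene stay as the last step left them, time stands still between calls to the robot, and variables do not carry over. Pictures are saved under pics/ and viewed, at most 10 in all, crops included, and the job is handed in when it is done.

Besides the shell and the picture viewer there is one more tool, called after "Request:" by a JSON object that holds its "name" and its "arguments", one argument or row to a line. jog_arm: Moves the arm, as the interface text tells. Its arguments: {"type":"object","properties":{"rows":{"type":"array","items":{"type":"object","properties":{"gripper":{"type":"number"},"slide":{"type":"array","items":{"type":"number"}},"spin":{"type":"number"}}}},"squeeze":{"type":"number"}},"required":["rows"]}

```bash
mkdir -p pics; ls
cat > h.py <<'E'
import numpy as np, cv2
from station import telemetry, cams, workorder, finder
def grab(n,f=None):
    im,d=cams.camera(n)
    if f: cv2.imwrite('pics/'+f,im[:,:,::-1])
    return im,d
def cloud(n,d):
    i=cams.camera_info(n);K=np.array(i['camera_matrix']);v,u=np.mgrid[0:480,0:640]
    P=np.stack([(u-K[0,2])/K[0,0]*d,(v-K[1,2])/K[1,1]*d,d],-1)
    return (P-np.array(i['t']))@np.array(i['R'])
E
python3 - <<'E'
from h import *
print(telemetry.get_obs())
a,d=grab('top'); b,e=grab('scene')
cv2.imwrite('pics/both.png',cv2.resize(np.vstack([a,b])[:,:,::-1],(400,600)) if 0 else a[:,:,::-1]); cv2.imwrite('pics/scene.png',b[:,:,::-1])
for c in ['top','scene']:
  for t in ['press','collar','knob_top','pad','carrier','grip','plaque','bust','jar','comb','knife']:
    print(c,t,[(np.round(r['point'],3).tolist(),round(r['confidence'],2)) for r in finder.find_in(t,c)])
E
```

```text
pics
{'time_s': 0.0, 'qpos': array([-1.17859285e+00,  3.00481731e-01,  1.52162100e+00, -3.99973629e-05,
        1.32069206e+00, -6.65658209e-02]), 'joint_vel': array([-0.00140134, -0.00038971,  0.00027428,  0.00099044, -0.00087792,
        0.0003446 ]), 'tau': array([-2.34401843e-03, -5.31807911e+01, -3.52739060e+01,  7.07944552e-02,
        2.43287394e-02, -1.14929412e-04]), 'ee_pos': array([ 0.24356146, -0.49308686,  0.40406347]), 'eef_rot': array([-3.14039060e+00, -4.13070098e-05,  4.58779199e-01]), 'force': array([-0.20253113, -0.94670732, -0.57946415]), 'moment': array([ 0.02966326,  0.03067505, -0.02331008]), 'grip_force': 0.0, 'grip_width': 0.09408972013446995}
top press [([0.462, -0.032, 0.028], 0.58)]
top collar [([0.465, -0.031, 0.033], 0.83)]
top knob_top [([0.479, -0.042, 0.234], 0.64), ([0.499, 0.134, 0.032], 0.36)]
top pad []
top carrier [([0.215, 0.272, 0.012], 0.94), ([0.498, 0.135, 0.032], 0.77)]
top grip [([0.494, 0.139, 0.032], 0.9), ([0.215, 0.268, 0.009], 0.67)]
top plaque [([0.491, 0.049, 0.046], 0.91), ([0.747, -0.019, 0.008], 0.78), ([0.465, -0.03, 0.034], 0.52)]
top bust [([0.594, -0.122, 0.097], 0.73)]
top jar [([0.343, -0.069, 0.068], 0.75)]
top comb [([0.354, 0.118, 0.006], 0.63)]
top knife [([0.629, 0.094, 0.009], 0.85), ([0.472, -0.042, 0.226], 0.45)]
scene press [([0.497, -0.024, 0.034], 0.66)]
scene collar [([0.493, -0.024, 0.032], 0.65)]
scene knob_top [([0.486, -0.042, 0.216], 0.89)]
scene pad [([0.485, -0.036, 0.072], 0.6), ([0.63, 0.1, 0.008], 0.21)]
scene carrier [([0.518, 0.14, 0.027], 0.89), ([0.23, 0.284, 0.006], 0.57)]
scene grip [([0.23, 0.276, 0.008], 0.8), ([0.518, 0.14, 0.026], 0.77)]
scene plaque [([0.757, -0.016, 0.008], 0.77), ([0.496, -0.022, 0.034], 0.7)]
scene bust [([0.616, -0.117, 0.044], 0.93)]
scene jar [([0.359, -0.063, 0.046], 0.82)]
scene comb [([0.362, 0.124, 0.006], 0.7), ([0.5, -0.022, 0.035], 0.2)]
scene knife [([0.632, 0.103, 0.008], 0.77)]
```

View pics/both.png

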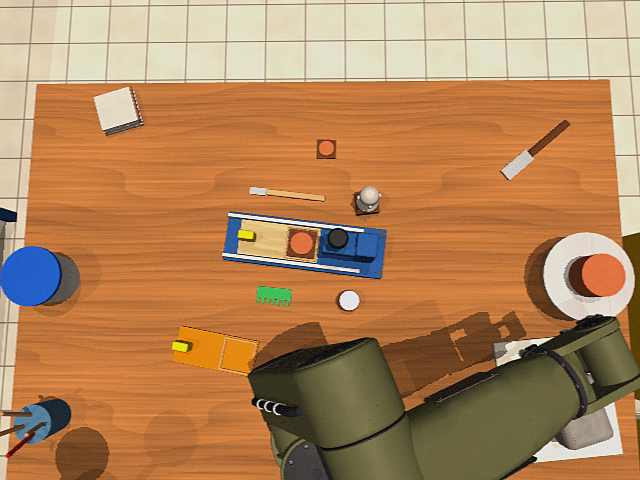

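View pics/scene.png

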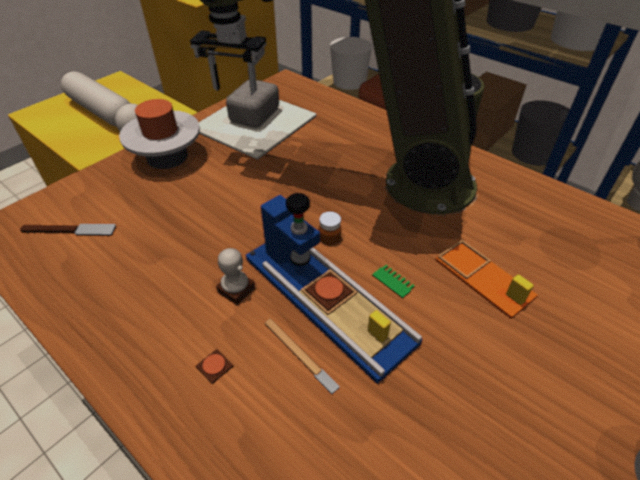

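Run:
```python
from h import *
im,d=grab('top'); P=cloud('top',d); hsv=cv2.cvtColor(im,cv2.COLOR_RGB2HSV)
Z=P[...,2]; ok=d>0
box=lambda x0,x1,y0,y1:(P[...,0]>x0)&(P[...,0]<x1)&(P[...,1]>y0)&(P[...,1]<y1)&ok
def rep(n,m):
    q=P[m]
    if len(q)<5: print(n,len(q));return
    r=cv2.minAreaRect(q[:,:2].astype(np.float32)*1000)
    print(n,len(q),'med',np.median(q,0).round(4),'rect',np.round(r[0],1),np.round(r[1],1),round(r[2],2))
B=box(.35,.65,-.3,.35)
rep('knob',B&(abs(Z-.230)<.006)&(im.max(-1)<90))
rep('knobAll',B&(abs(Z-.230)<.006))
rep('head',B&(abs(Z-.150)<.004))
rep('griptop',B&(abs(Z-.086)<.005)&(P[...,1]>.05))
rep('fence',box(.38,.6,-.05,.35)&(abs(Z-.036)<.0035))
rep('plate',box(.38,.6,.09,.35)&(abs(Z-.030)<.002))
rep('medal',box(.38,.6,-.02,.15)&(abs(Z-.046)<.003))
```

```text
knob 306 med [ 0.4773 -0.0444  0.2278] rect [478.  -44.9] [44.4 43.2] 44.99
knobAll 306 med [ 0.4773 -0.0444  0.2278] rect [478.  -44.9] [44.4 43.2] 44.99
head 380 med [ 0.4663 -0.0632  0.1487] rect [474.6 -73.2] [127.3  55.5] 82.97
griptop 109 med [0.5071 0.1848 0.0847] rect [507.  184.5] [39.6 20.5] 89.13
fence 1198 med [0.4925 0.0725 0.0353] rect [495.8  95.3] [306.5 116.1] 83.0
plate 785 med [0.4987 0.1432 0.0298] rect [505.1 167.1] [159.2 116.9] 83.45
medal 259 med [0.4889 0.0457 0.0452] rect [496.2  45.5] [55.  84.7] 81.14
```

Top view: the plywood carrier in the blue press is at (265,240), with the large plaque at (301,243), yellow grip at (246,235) and black knob at (338,238). The look-alikes are an orange carrier at (213,350), with its own yellow grip at (181,346), and a small plaque at (326,149). I choose the plywood carrier in the press. Its grip sits 231 mm from the ram, so the carrier is about 91 mm out, and the channel heading is 83°. Both fit the description.

Run:
```python
import cv2
i=cv2.imread('pics/scene.png')[180:390,200:440]; cv2.imwrite('pics/crop.png',cv2.resize(i,None,fx=2.5,fy=2.5,interpolation=cv2.INTER_CUBIC))
```

```text
(no output)
```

View pics/crop.png

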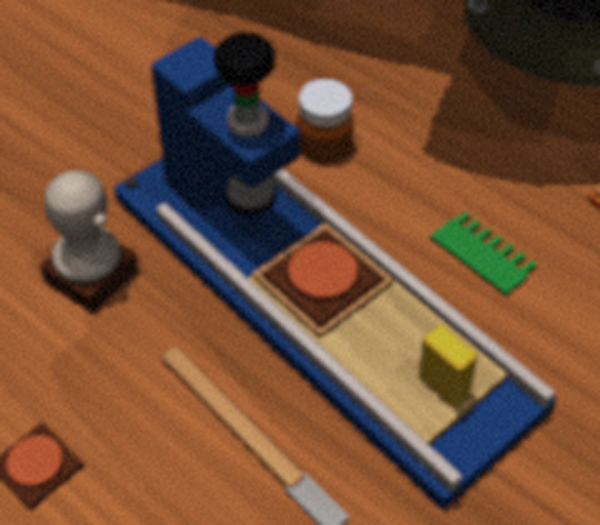

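Request:
{"name": "jog_arm", "arguments": {
  "rows": [
    {"gripper": 0.0,"slide": [0,0,-0.05],"spin": -0.15},
    {"gripper": 0.0,"slide": [0,0,-0.08],"spin": -0.3},
    {"gripper": 0.0,"slide": [0.03,-0.03,-0.08],"spin": -0.45},
    {"gripper": 0.0,"slide": [0.06,-0.06,-0.08],"spin": -0.6},
    {"gripper": 0.0,"slide": [0.09,-0.09,-0.08],"spin": -0.75},
    {"gripper": 0.0,"slide": [0.12,-0.12,-0.08],"spin": -0.9},
    {"gripper": 0.0,"slide": [0.15,-0.15,-0.08],"spin": -0.99},
    {"gripper": 0.0,"slide": [0.18,-0.18,-0.08],"spin": -0.99}
  ]
}}

```text
time_s: 2.05
ee_pos: [0.3253, -0.2503, 0.4848]
eef_rot: [3.141, 0.0, 1.452]
force: [0.9, -0.5, 0.2]
grip_width: 0.0333
grip_force: 0.0
```

The crop confirms it: a plywood carrier with the large plaque inside the blue press, a yellow grip at its open end, and the ram up.

Request:
{"name": "jog_arm", "arguments": {
  "rows": [
    {"gripper": 0.0,"slide": [0.045,0.012,0],"spin": 0},
    {"gripper": 0.0,"slide": [0.09,0.024,0],"spin": 0},
    {"gripper": 0.0,"slide": [0.135,0.036,0],"spin": 0},
    {"gripper": 0.0,"slide": [0.18,0.048,0],"spin": 0},
    {"gripper": 0.0,"slide": [0.225,0.06,0],"spin": 0},
    {"gripper": 0.0,"slide": [0.27,0.072,0],"spin": 0},
    {"gripper": 0.0,"slide": [0.315,0.084,0],"spin": 0},
    {"gripper": 0.0,"slide": [0.36,0.096,0],"spin": 0}
  ]
}}

```text
time_s: 2.85
ee_pos: [0.4645, 0.0957, 0.4848]
eef_rot: [3.141, -0.0, 1.449]
force: [0.0, -0.7, -0.4]
grip_width: 0.0006
grip_force: 0.0
```

Request:
{"name": "jog_arm", "arguments": {
  "rows": [
    {"gripper": 0.0,"slide": [0.045,0.01,0],"spin": 0},
    {"gripper": 0.0,"slide": [0.09,0.02,0],"spin": 0},
    {"gripper": 0.0,"slide": [0.138,0.03,0],"spin": 0},
    {"gripper": 0.0,"slide": [0.14,0.031,0.04],"spin": 0},
    {"gripper": 0.0,"slide": [0.14,0.031,0.08],"spin": 0},
    {"gripper": 0.0,"slide": [0.14,0.031,0.12],"spin": 0},
    {"gripper": 0.0,"slide": [0.14,0.031,0.14],"spin": 0},
    {"gripper": 0.0,"slide": [0.14,0.031,0.14],"spin": 0}
  ]
}}

```text
time_s: 3.65
ee_pos: [0.5118, 0.2287, 0.3419]
eef_rot: [-3.137, 0.002, 1.449]
force: [-0.3, -0.1, 0.9]
grip_width: 0.0005
grip_force: 0.0
```

Run:
```python
from h import *
o=telemetry.get_obs();print(o['ee_pos'],o['eef_rot'],o['force'],o['grip_width'])
im,d=grab('scene','s2.png')
cv2.imwrite('pics/s2c.png',cv2.resize(im[100:400,200:500,::-1],(600,600)))
```

```text
[0.5118402  0.22873473 0.34188388] [-3.13708302e+00  2.33511406e-03  1.44885872e+00] [-0.32792596 -0.05825323  0.94400439] 0.0005139582855402043
```

View pics/s2c.png

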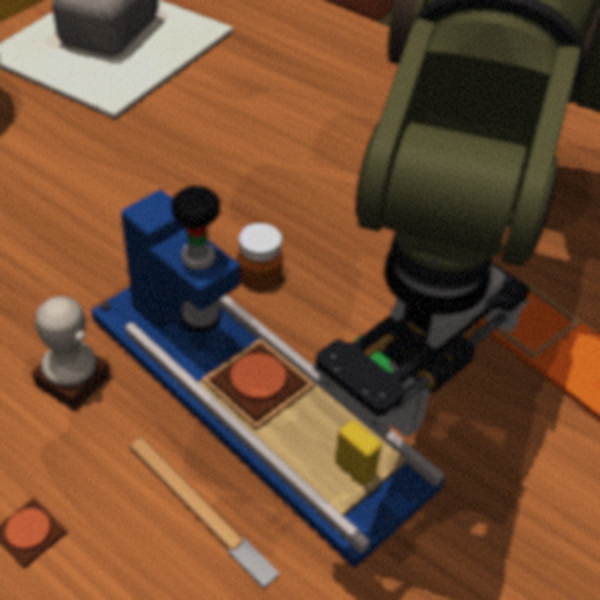

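The fingers hang beyond the yellow grip's open-end face at (360,450) in the crop, and nothing has been disturbed. Next I descend and push.

Request:
{"name": "jog_arm", "arguments": {
  "rows": [
    {"gripper": 0.0,"slide": [0,0,0.03],"spin": 0},
    {"gripper": 0.0,"slide": [0,0,0.06],"spin": 0},
    {"gripper": 0.0,"slide": [0,0,0.08],"spin": 0},
    {"gripper": 0.0,"slide": [0,0,0.092],"spin": 0},
    {"gripper": 0.0,"slide": [0,0,0.092],"spin": 0},
    {"gripper": 0.0,"slide": [-0.005,0,0.092],"spin": 0},
    {"gripper": 0.0,"slide": [-0.01,0,0.092],"spin": 0}
  ]
}}

```text
time_s: 4.4
ee_pos: [0.5112, 0.2186, 0.2541]
eef_rot: [3.14, -0.001, 1.449]
force: [-0.1, 0.0, 0.1]
grip_width: 0.0004
grip_force: 0.0
```

Request:
{"name": "jog_arm", "arguments": {
  "rows": [
    {"gripper": 0.0,"slide": [-0.005,0,0],"spin": 0},
    {"gripper": 0.0,"slide": [-0.01,0,0],"spin": 0},
    {"gripper": 0.0,"slide": [-0.015,0,0],"spin": 0},
    {"gripper": 0.0,"slide": [-0.02,0,0],"spin": 0},
    {"gripper": 0.0,"slide": [-0.025,0,0],"spin": 0},
    {"gripper": 0.0,"slide": [-0.03,0,0],"spin": 0},
    {"gripper": 0.0,"slide": [-0.035,0,0],"spin": 0},
    {"gripper": 0.0,"slide": [-0.04,0,0],"spin": 0}
  ]
}}

```text
time_s: 5.2
ee_pos: [0.5062, 0.1791, 0.2536]
eef_rot: [3.14, -0.001, 1.449]
force: [-0.4, 5.3, 5.0]
grip_width: 0.0006
grip_force: 2.7
```

```bash
cat > chk.py <<'E'
from h import *
o=telemetry.get_obs();print(o['time_s'],o['ee_pos'].round(4),o['force'].round(1),o['grip_width'])
im,d=grab('scene','s3.png'); P=cloud('scene',d)
k=np.array([.478,-.0449]);u=np.array([.1219,.9925]);n=np.array([u[1],-u[0]])
Y=(P[...,:2]-k)@u; X=(P[...,:2]-k)@n; Z=P[...,2]
hsv=cv2.cvtColor(im,cv2.COLOR_RGB2HSV)
g=(abs(Z-.086)<.006)&(hsv[...,0]>22)&(hsv[...,0]<34)&(hsv[...,1]>120)&(abs(X)<.05)&(d>0)
m=(abs(Z-.046)<.004)&(hsv[...,0]<12)&(hsv[...,1]>120)&(abs(X)<.04)&(d>0)&(Y>-.05)&(Y<.2)
for s,q in (('grip',g),('medal',m)):
  if q.sum()>3: print(s,q.sum(),'Y',Y[q].min().round(4),Y[q].max().round(4),'X',X[q].min().round(4),X[q].max().round(4))
E
python3 chk.py
```

```text
5.2 [0.5062 0.1791 0.2536] [-0.4  5.3  5. ] 0.0005839502743571514
medal 461 Y 0.0278 0.0872 X -0.0263 0.0319
```

Request:
{"name": "jog_arm", "arguments": {
  "rows": [
    {"gripper": 0.0,"slide": [-0.006,0,0],"spin": 0},
    {"gripper": 0.0,"slide": [-0.012,0,0],"spin": 0},
    {"gripper": 0.0,"slide": [-0.018,0,0],"spin": 0},
    {"gripper": 0.0,"slide": [-0.024,0,0],"spin": 0},
    {"gripper": 0.0,"slide": [-0.03,0,0],"spin": 0},
    {"gripper": 0.0,"slide": [-0.036,0,0],"spin": 0},
    {"gripper": 0.0,"slide": [-0.042,0,0],"spin": 0},
    {"gripper": 0.0,"slide": [-0.046,0,0],"spin": 0}
  ]
}}

```text
time_s: 6.05
ee_pos: [0.5005, 0.1334, 0.2532]
eef_rot: [3.14, -0.001, 1.449]
force: [1.1, 4.5, 4.0]
grip_width: 0.0004
grip_force: 2.6
```

```bash
python3 chk.py
```

```text
6.05 [0.5005 0.1334 0.2532] [1.1 4.5 4. ] 0.0004426047213961025
medal 293 Y -0.0146 0.0403 X -0.0256 0.0323
```

Request:
{"name": "jog_arm", "arguments": {
  "rows": [
    {"gripper": 0.0,"slide": [-0.003,0,0],"spin": 0},
    {"gripper": 0.0,"slide": [-0.006,0,0],"spin": 0},
    {"gripper": 0.0,"slide": [-0.008,0,0],"spin": 0},
    {"gripper": 0.0,"slide": [-0.009,0,0],"spin": 0},
    {"gripper": 0.0,"slide": [-0.01,0,0],"spin": 0}
  ]
}}

```text
time_s: 6.6
ee_pos: [0.4993, 0.1237, 0.2528]
eef_rot: [3.141, -0.0, 1.449]
force: [1.3, 4.6, 4.0]
grip_width: 0.0004
grip_force: 2.6
```

Request:
{"name": "jog_arm", "arguments": {
  "rows": [
    {"gripper": 0.0,"slide": [-0.0005,0,0],"spin": 0},
    {"gripper": 0.0,"slide": [-0.001,0,0],"spin": 0}
  ]
}}

```text
time_s: 6.8
ee_pos: [0.4992, 0.1231, 0.2528]
eef_rot: [3.141, -0.001, 1.449]
force: [1.5, 13.1, 3.1]
grip_width: 0.0004
grip_force: 6.6
```

Request:
{"name": "jog_arm", "arguments": {
  "rows": [
    {"gripper": 0.0,"slide": [-0.0005,0,0],"spin": 0},
    {"gripper": 0.0,"slide": [-0.001,0,0],"spin": 0}
  ]
}}

```text
time_s: 7.0
ee_pos: [0.4992, 0.1227, 0.253]
eef_rot: [3.14, -0.003, 1.449]
force: [4.0, 19.6, 1.2]
grip_width: 0.0001
grip_force: 10.3
```

Force rises against a hard stop, with the hand at Y≈169 mm, which matches home (168). I back off and look.

Request:
{"name": "jog_arm", "arguments": {
  "rows": [
    {"gripper": 0.0,"slide": [0.005,0,0],"spin": 0},
    {"gripper": 0.0,"slide": [0.02,0,0],"spin": 0},
    {"gripper": 0.0,"slide": [0.04,0,0],"spin": 0},
    {"gripper": 0.0,"slide": [0.05,0,-0.04],"spin": 0},
    {"gripper": 0.0,"slide": [0.05,0,-0.09],"spin": 0},
    {"gripper": 0.0,"slide": [0.05,0,-0.14],"spin": 0},
    {"gripper": 0.0,"slide": [0.05,0,-0.19],"spin": 0},
    {"gripper": 0.0,"slide": [0.05,0,-0.23],"spin": 0}
  ]
}}

```text
time_s: 7.8
ee_pos: [0.5046, 0.1718, 0.4855]
eef_rot: [3.14, 0.0, 1.449]
force: [0.8, -0.6, 0.3]
grip_width: 0.0002
grip_force: 0.0
```

```bash
python3 chk.py
python3 - <<'E'
from h import *
im=cv2.imread('pics/s3.png'); cv2.imwrite('pics/s3c.png',cv2.resize(im[150:400,220:440],(528,600)))
im,d=grab('scene');P=cloud('scene',d)
m=(P[...,2]>.21)&(P[...,2]<.24)&(abs(P[...,0]-.478)<.04)&(abs(P[...,1]+.045)<.04)&(im.max(-1)<90)
t=m&(abs(P[...,2]-np.percentile(P[m][:,2],90))<.003)
for q in (m,t): print(q.sum(),P[q].min(0).round(4),P[q].max(0).round(4),P[q].mean(0).round(4))
im,d=grab('top');P=cloud('top',d)
B=(abs(P[...,0]-.49)<.1)&(abs(P[...,1]-.05)<.3)&(d>0)
for s,m in (('knob',B&(abs(P[...,2]-.23)<.006)&(im.max(-1)<90)),('grip',B&(abs(P[...,2]-.085)<.005)&(P[...,1]>.05))):
  if m.sum()>5: print(s,m.sum(),cv2.minAreaRect(P[m][:,:2].astype(np.float32)*1000))
E
```

```text
7.8 [0.5046 0.1718 0.4855] [ 0.8 -0.6  0.3] 0.0002240611513736753
grip 147 Y 0.1241 0.1609 X -0.0068 0.0138
medal 224 Y -0.0227 0.0292 X -0.025 0.0315
415 [ 0.4599 -0.064   0.2107] [ 0.5057 -0.02    0.2329] [ 0.486  -0.0384  0.2263]
233 [ 0.4599 -0.0616  0.2278] [ 0.5044 -0.0235  0.2329] [ 0.4814 -0.0427  0.2298]
knob 306 ((478.62188720703125, -44.34998321533203), (44.63755798339844, 43.06462097167969), 89.19996643066406)
grip 124 ((496.3014221191406, 94.55087280273438), (38.49786376953125, 21.23117446899414), 84.5241470336914)
```

View pics/s3c.png

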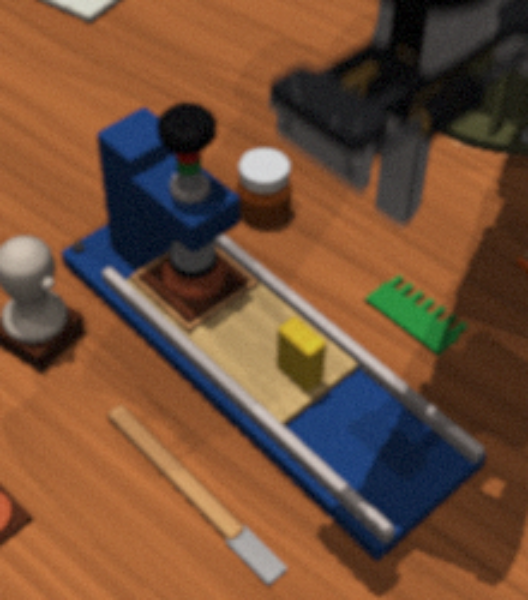

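The carrier is home: the grip at (300,350) in the crop is 140 mm from the knob at (187,128), the plaque is under the pad, and the ram is up. Now I move over the knob.

Request:
{"name": "jog_arm", "arguments": {
  "rows": [
    {"gripper": 0.0,"slide": [-0.045,0,0],"spin": 0},
    {"gripper": 0.0,"slide": [-0.09,0,0],"spin": 0},
    {"gripper": 0.0,"slide": [-0.135,0,0],"spin": 0},
    {"gripper": 0.0,"slide": [-0.18,0.001,0],"spin": 0},
    {"gripper": 0.0,"slide": [-0.21,0.001,0],"spin": 0},
    {"gripper": 0.0,"slide": [-0.217,0.001,0.02],"spin": 0},
    {"gripper": 0.0,"slide": [-0.217,0.001,0.04],"spin": 0},
    {"gripper": 0.0,"slide": [-0.217,0.001,0.048],"spin": 0}
  ]
}}

```text
time_s: 8.75
ee_pos: [0.4796, -0.0443, 0.4314]
eef_rot: [-3.136, 0.0, 1.448]
force: [-0.1, 0.1, 1.0]
grip_width: 0.0005
grip_force: 0.0
```

Request:
{"name": "jog_arm", "arguments": {
  "rows": [
    {"gripper": 0.0,"slide": [0,0,0.003],"spin": 0},
    {"gripper": 0.0,"slide": [0,0,0.005],"spin": 0},
    {"gripper": 0.0,"slide": [0,0,0.006],"spin": 0},
    {"gripper": 0.0,"slide": [0,0,0.007],"spin": 0},
    {"gripper": 0.0,"slide": [0,0,0.007],"spin": 0}
  ]
}}

```text
time_s: 9.25
ee_pos: [0.4797, -0.0441, 0.4281]
eef_rot: [3.141, -0.0, 1.449]
force: [-0.0, 1.4, 3.1]
grip_width: 0.0003
grip_force: 1.3
```

Request:
{"name": "jog_arm", "arguments": {
  "rows": [
    {"gripper": 0.0,"slide": [0,0,0.001],"spin": 0},
    {"gripper": 0.0,"slide": [0,0,0.002],"spin": 0},
    {"gripper": 0.0,"slide": [0,0,0.003],"spin": 0},
    {"gripper": 0.0,"slide": [0,0,0.003],"spin": 0}
  ]
}}

```text
time_s: 9.65
ee_pos: [0.4797, -0.0443, 0.4246]
eef_rot: [3.141, -0.0, 1.449]
force: [0.6, 1.3, 3.8]
grip_width: 0.0006
grip_force: 1.6
```

Request:
{"name": "jog_arm", "arguments": {
  "rows": [
    {"gripper": 0.0,"slide": [0,0,0.002],"spin": 0},
    {"gripper": 0.0,"slide": [0,0,0.004],"spin": 0},
    {"gripper": 0.0,"slide": [0,0,0.006],"spin": 0},
    {"gripper": 0.0,"slide": [0,0,0.008],"spin": 0},
    {"gripper": 0.0,"slide": [0,0,0.008],"spin": 0}
  ]
}}

```text
time_s: 10.15
ee_pos: [0.4797, -0.0443, 0.4165]
eef_rot: [3.141, 0.0, 1.449]
force: [1.0, 2.9, 3.8]
grip_width: 0.0006
grip_force: 2.2
```

Request:
{"name": "jog_arm", "arguments": {
  "rows": [
    {"gripper": 0.0,"slide": [0,0,0.002],"spin": 0},
    {"gripper": 0.0,"slide": [0,0,0.004],"spin": 0},
    {"gripper": 0.0,"slide": [0,0,0.004],"spin": 0}
  ]
}}

```text
time_s: 10.45
ee_pos: [0.4797, -0.0442, 0.4129]
eef_rot: [3.141, 0.0, 1.449]
force: [0.2, 2.2, 8.7]
grip_width: 0.0005
grip_force: 4.4
```

Request:
{"name": "jog_arm", "arguments": {
  "rows": [
    {"gripper": 0.0,"slide": [0,0,0.002],"spin": 0},
    {"gripper": 0.0,"slide": [0,0,0.004],"spin": 0},
    {"gripper": 0.0,"slide": [0,0,0.004],"spin": 0}
  ]
}}

```text
time_s: 10.75
ee_pos: [0.4797, -0.0443, 0.4091]
eef_rot: [3.141, 0.0, 1.449]
force: [-0.2, 2.5, 11.1]
grip_width: 0.0007
grip_force: 5.5
```

Request:
{"name": "jog_arm", "arguments": {
  "rows": [
    {"gripper": 0.0,"slide": [0,0,0.002],"spin": 0},
    {"gripper": 0.0,"slide": [0,0,0.004],"spin": 0},
    {"gripper": 0.0,"slide": [0,0,0.004],"spin": 0},
    {"gripper": 0.0,"slide": [0,0,0.004],"spin": 0}
  ]
}}

```text
time_s: 11.15
ee_pos: [0.4796, -0.0443, 0.4055]
eef_rot: [3.141, 0.0, 1.449]
force: [-1.0, 2.7, 12.3]
grip_width: 0.0004
grip_force: 6.5
```

```bash
python3 chk.py
python3 - <<'E'
import cv2
im=cv2.imread('pics/s3.png'); cv2.imwrite('pics/s4c.png',cv2.resize(im[170:350,220:400],(600,600),interpolation=cv2.INTER_CUBIC))
E
```

```text
11.15 [ 0.4796 -0.0443  0.4055] [-1.   2.7 12.3] 0.0003596822857848029
grip 162 Y 0.1217 0.1603 X -0.0083 0.0131
medal 163 Y -0.0281 0.0295 X -0.0258 0.0346
```

View pics/s4c.png

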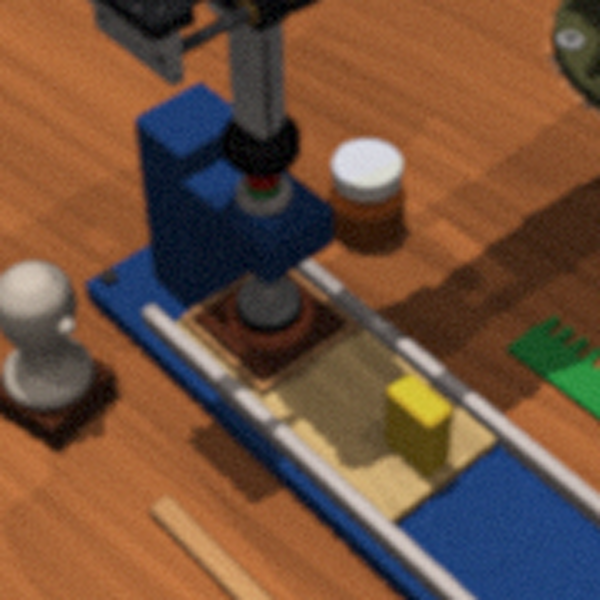

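The green band meets the collar at (263,192) with red still above it. The pad is on the medallion at (268,310), the carrier is home, and the force is 12–13 N at about 23.5 mm down.

```bash
python3 -c "
from h import *
print(workorder.hand_in())"
```

```text
the job is handed in; nothing more can be done
None
```

The carrier is home against the stop with the plaque in its nest, the knob is held about 23.5 mm down with the green band at the collar, and the job is handed in; no verdict came back.

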